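# Put the stray copy-room supplies back in their trays

### The job

Tidy the supplies left on the counter: put both rolls of tape in the blue tray, both ink cartridges in the yellow tray and the hand stamp in the green tray. Each must be left standing upright, the way up it is now, flat on its tray's floor with nothing underneath it; do not disturb the stapler or the pen cup.

Things in the scene. Friction and masses are not known exactly. Their poses are not given: they have to be found in the camera images.
- tape_brown: roll of brown packing tape, a ring standing on its flat side with its axis (z) upright: 56 mm outside diameter, 38 mm hole, 48 mm high, about 70 g; origin at the centre of its underside.
- tape_white: roll of white packing tape, a ring standing on its flat side with its axis (z) upright: 56 mm outside diameter, 38 mm hole, 48 mm high, about 70 g; origin at the centre of its underside.
- ink_cyan: printer ink cartridge, a light grey plastic block with a cyan (light blue) top and cyan (light blue) side labels, standing upright: 64 (x) x 24 (y) x 50 mm high, about 60 g; origin at the centre of its underside, z up. Grip it across the 24 mm.
- ink_magenta: printer ink cartridge, a light grey plastic block with a magenta (pink) top and magenta (pink) side labels, standing upright: 64 (x) x 24 (y) x 50 mm high, about 60 g; origin at the centre of its underside, z up. Grip it across the 24 mm.
- stamp: rubber hand stamp standing on its face: black base 50 (x) x 30 (y) x 22 mm high, and on its centre an upright round wooden handle, 26 mm in diameter from 30 to 62 mm above the underside, top at 67 mm; about 70 g; origin at the centre of its underside, z up. Grip it by the handle.
- tray_blue: shallow open blue plastic tray fixed to the counter: outside 95 (x) x 160 (y) x 18 mm high, walls and floor 5 mm thick, so inside 85 x 150 mm and 13 mm deep; origin at the centre of its underside (on the counter), long side along its y. Empty at the start; two supplies fit side by side, one at y = +37 mm and one at y = -37 mm.
- tray_yellow: shallow open yellow plastic tray fixed to the counter: outside 95 (x) x 160 (y) x 18 mm high, walls and floor 5 mm thick, so inside 85 x 150 mm and 13 mm deep; origin at the centre of its underside (on the counter), long side along its y. Empty at the start; two supplies fit side by side, one at y = +37 mm and one at y = -37 mm.
- tray_green: shallow open green plastic tray fixed to the counter: outside 95 (x) x 160 (y) x 18 mm high, walls and floor 5 mm thick, so inside 85 x 150 mm and 13 mm deep; origin at the centre of its underside (on the counter), long side along its y. Empty at the start; two supplies fit side by side, one at y = +37 mm and one at y = -37 mm.
- stapler: red and black desk stapler, 130 (x) x 34 (y) x 52 mm high, loose; origin at the centre of its underside. Leave it alone.
- pen_cup: dark steel cup, 72 mm diameter x 90 mm high, with pens sticking out to 130 mm high, loose; origin at the centre of its underside. Leave it alone.
Not all that is in view belongs to the job. Leave any orange look-alike of the ink_magenta alone. Several things have the shape of the tape_brown; the one meant has the colours described above.

How it is judged (in metres and radians):
At the end, for the whole second after the job is handed in: Tapes in the blue tray (within 18 mm of its centre in x, 50 in y), cartridges in the yellow and stamp in the green (34 and 66 mm), each with its underside 1 to 9 mm above the tray's, upright within 0.1 rad, at rest (below 0.02 m/s). Stapler and pen cup within 15 mm of their start (x of tape_brown in the frame of tray_blue between -0.018 and 0.018 m and y of tape_brown in the frame of tray_blue between -0.05 and 0.05 m and z of tape_brown in the frame of tray_blue between 0.001 and 0.009 m and angle between each of tape_brown, tape_white, ink_cyan, ink_magenta, stamp's own z axis and vertical below 0.1 rad and linear speed of each of tape_brown, tape_white, ink_cyan, ink_magenta, stamp below 0.02 m/s and x of tape_white in the frame of tray_blue between -0.018 and 0.018 m and y of tape_white in the frame of tray_blue between -0.05 and 0.05 m and z of tape_white in the frame of tray_blue between 0.001 and 0.009 m and x of ink_cyan in the frame of tray_yellow between -0.034 and 0.034 m and y of ink_cyan in the frame of tray_yellow between -0.066 and 0.066 m and z of ink_cyan in the frame of tray_yellow between 0.001 and 0.009 m and x of ink_magenta in the frame of tray_yellow between -0.034 and 0.034 m and y of ink_magenta in the frame of tray_yellow between -0.066 and 0.066 m and z of ink_magenta in the frame of tray_yellow between 0.001 and 0.009 m and x of stamp in the frame of tray_green between -0.034 and 0.034 m and y of stamp in the frame of tray_green between -0.066 and 0.066 m and z of stamp in the frame of tray_green between 0.001 and 0.009 m); the robot touches nothing.
It fails at once if the stapler is disturbed (moved more than 15 mm) (distance of stapler from where it was at the start of the episode above 0.015 m).
It fails at once if the pen cup is disturbed (moved more than 15 mm) (distance of pen_cup from where it was at the start of the episode above 0.015 m).
It also fails if it takes over 122 s, if anything falls off the work surface, if the arm or the gripper's body presses on something with over 40 N, if the wrist force passes 120 N, or if a joint passes its speed limit or range.

### The arm

A 7-joint arm with a two-finger parallel gripper is mounted at the origin on the work surface. World frame = base frame: x ahead of the robot, y to its left, z up, the work surface at z = 0. Lengths are in mm, angles in rad, forces in N, time in s.
With the tool pointing down it reaches from about 350 to 900 mm from the base axis. Payload 8.1 kg.
Tool frame: the origin (TCP) lies between the finger pads; the fingertips stand 11 mm ahead of it and the grasp point (between the pads) lies 8 mm behind it; z points along the fingers, y is the line along which they close (so a half turn about z gives the same grasp; the last joint's range is limited). The gripper opens to 92 mm and grips with 3 to 60 N. Pads are 19 mm wide; open, the fingers measure 130 mm over their backs; the gripper's body (75 mm by 190 mm) begins 47 mm behind the grasp point.
Start: joints at [1.163, 0.434, 0.025, 1.573, -0.012, 1.134, -0.075], TCP at [187.54, -596.214, 201.942] pointing down, gripper open.
Joint ranges: [-2.62, 2.62], [-0.44, 2.09], [-1.27, 1.32], [0.08, 2.57], [-1.32, 4.46], [0.12, 2], [-2.74, 2.74]. Speed limits (rad/s): [2.22, 2.22, 3.01, 3.01, 3.14, 3.14, 3.14].

### API

Orientations are given as a 3x3 rotation matrix whose columns are the frame's x, y, z axes.
In Python, from rig import * gives the robot as it stands. The module is installed in compiled form; this text tells all that it offers.
- The arm moves only by the tool servo_tool, never from a script. Its arguments are lists of equal length, an entry for each row: "dp": the shift along the tool's x, y, z in units of 30 mm (1.0 is 30 mm), a list of three; "dr": the turn, a rotation vector about the tool's x, y, z in units of 5 degrees (1.0 is 5 degrees), a list of three; "claw": the opening, from 0 (shut) to 1 (fully open). In form: {"dp": [[x, y, z], ...], "dr": [[rx, ry, rz], ...], "claw": [claw, ...]}. A call has 1 to 20 rows; each row shifts and turns the commanded pose from where the row before left it, along the tool's axes as they then stand; what a row does not reach is not made up. A row lasts 1/10 s, in which the tool goes at most 50 mm and 8.59 degrees, less where a joint would pass 70% of its speed; a pose out of reach is approached as far as the arm can. A call is refused whole if a number of a shift passes 1 or a number of a turn 1, either way. A call with a gripper value outside its range is refused whole. The fingers move at their own pace and stop on an object; "newtons" is the grip in N (left out, the last holds). Time passes only in rows, so rows that do not move let the fingers close. It gives the time, the measured TCP pose, the force, the opening and the grip force at its end, in the units of the state.
- get_state(): the state, without advancing time (a new reading comes with each control period).
- capture(name): name is "scene" or "top"; returns a dict with "image" (384x512x3 uint8, red, green, blue), "range_z" (384x512 float32, mm along the optical axis (not along the pixel's ray), 0 where there is no reading), "fx", "fy", "cx", "cy" (pixels), "k1" (the pictures are not rectified: a ray, as slopes to the right and down, at radius r is drawn at 1 + k1 r^2 times it, then the intrinsics apply), "cam_to_world" (4x4, takes a point from camera to world coordinates). Camera axes: x right, y down, z forward; pixel columns grow to the right and rows downward; lengths in mm; the calibration is good to about 2 mm. A picture is of the moment at which its call begins.
- hand_in(): hands the job in; it is judged then, once.
The state is a dict: "time": time; "q": joint angles; "joint_vel": joint speeds; "tau": joint torques, N m; "ee_pos": TCP position; "ee_rot": TCP orientation; "wrist_force": force on the tool from outside, world axes, zero at the start; "torque": the same for the moment, N m; "gripper_width": opening from 0.0 (shut) to 1.0 (fully open); "finger_force": force on a finger pad.
Only numpy, scipy, OpenCV 4.12 (cv2) and the standard library are available. Lean on these libraries where they do the work, as an engineer would, in place of code of your own. Each camera call takes 0.05 s, during which the arm holds its last target. There are 200 camera calls.

## Working session

There is one attempt and no reset: what is moved stays moved. The work goes in short steps, Python scripts to look and compute and a tool call to move; the robot and the scene stay as the last step left them, time stands still between calls to the robot, and variables do not carry over. Pictures are saved under pics/ and viewed, at most 14 in all, crops included, and the job is handed in when it is done.

Besides the shell and the picture viewer there is one more tool, called after "Call:" as name(argument=value, ...), one argument or row to a line, values as JSON. servo_tool: Moves the arm, as the interface text tells. Its arguments: {"type":"object","properties":{"dp":{"type":"array","items":{"type":"array","items":{"type":"number"}}},"dr":{"type":"array","items":{"type":"array","items":{"type":"number"}}},"claw":{"type":"array","items":{"type":"number"}},"newtons":{"type":"number"}},"required":["dp","dr","claw"]}

```bash
mkdir -p pics
cat > h.py <<'E'
from rig import *
import numpy as np, cv2
def save(n,img): cv2.imwrite(n,cv2.cvtColor(img,cv2.COLOR_RGB2BGR))
def cloud(c):
    h,w=c['range_z'].shape
    u,v=np.meshgrid(np.arange(w),np.arange(h))
    K=np.array([[c['fx'],0,c['cx']],[0,c['fy'],c['cy']],[0,0,1.]])
    p=np.stack([u,v],-1).reshape(-1,1,2).astype(np.float64)
    n=cv2.undistortPoints(p,K,np.array([c['k1'],0,0,0,0.])).reshape(h,w,2)
    z=c['range_z'].astype(float)
    P=np.stack([n[...,0]*z,n[...,1]*z,z],-1)
    T=np.array(c['cam_to_world'])
    W=P@T[:3,:3].T+T[:3,3]
    W[z==0]=np.nan
    return W
E
python3 - <<'E'
from h import *
for n in ('top','scene'):
    c=capture(n); save(f'pics/{n}0.png',cv2.resize(c['image'],(768,576)))
    print(n,c['fx'],c['cx'],c['cy'],c['k1'],np.round(c['cam_to_world'],3).tolist(),(c['range_z']>0).mean())
s=get_state(); print(s['time'],np.round(s['ee_rot'],3).tolist(),s['ee_pos'],s['gripper_width'],s['wrist_force'])
E
```

```text
top 361.88475480098924 260.4692205925854 191.75517772508525 -0.11084480282640144 [[-0.043, -0.978, 0.202, 310.412], [-0.999, 0.042, -0.014, -0.183], [0.005, -0.202, -0.979, 942.367], [0.0, 0.0, 0.0, 1.0]] 0.9961649576822916
scene 375.9799993796483 255.02645125964855 186.2347676312387 -0.004226048250637738 [[0.586, 0.468, -0.662, 1121.183], [0.811, -0.333, 0.482, -475.141], [0.006, -0.819, -0.574, 571.383], [0.0, 0.0, 0.0, 1.0]] 0.9958597819010416
0.1 [[0.954, 0.3, -0.001], [0.3, -0.954, 0.001], [-0.0, -0.001, -1.0]] [ 187.32637606 -595.75282577  201.22520392] 1.000088398213486 [-0.32591067  0.30914243 -0.6464278 ]
```

View pics/top0.png

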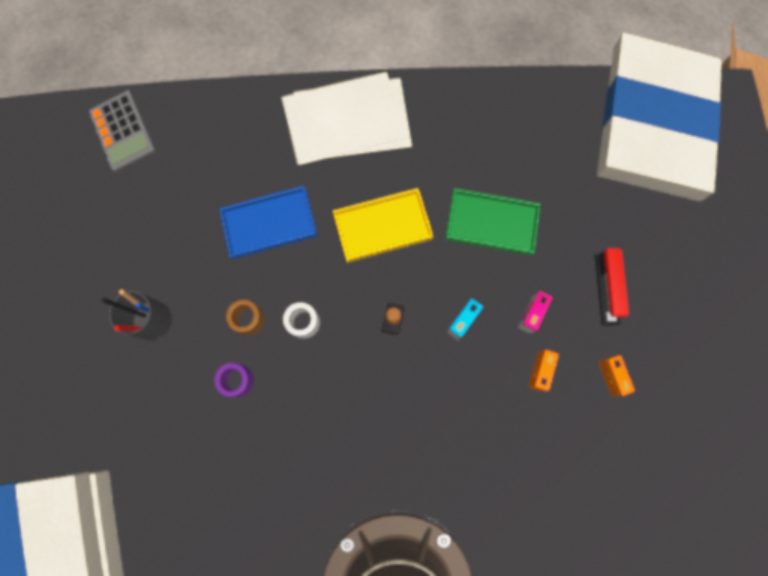

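View pics/scene0.png

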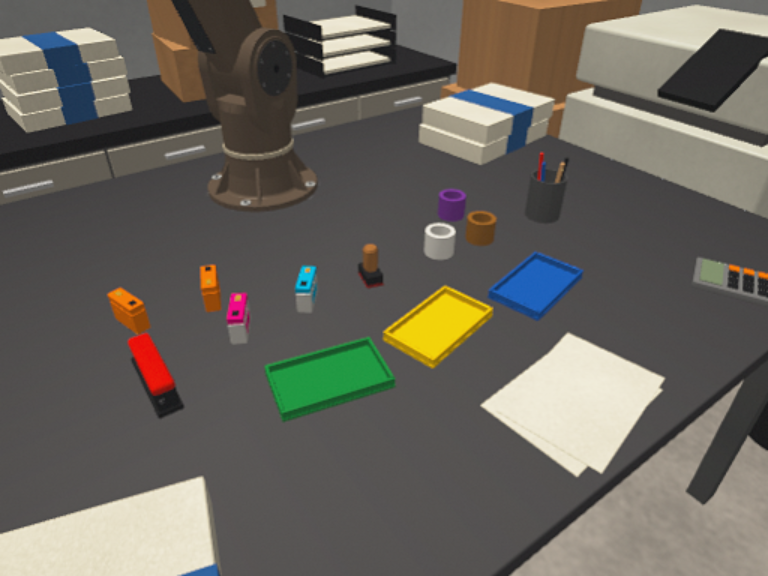

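The top view (768 px scale) shows the brown tape at (243,316), white at (301,320) and the purple look-alike at (232,380). The stamp is at (394,318), cyan at (466,319) and magenta at (537,312), with orange look-alikes at (545,370) and (617,375). The trays are at (268,221), (383,224) and (493,220), the stapler at (612,286) and the pen cup at (140,315). The scene view agrees. I choose the brown (not purple or white) ring and the pink (not orange) cartridge.

```bash
cat > meas.py <<'E'
from h import *
H={'brown':((8,120,60),(16,255,255)),'white':((0,0,150),(180,45,255)),'purple':((130,80,50),(150,255,255)),
'cyan':((90,120,150),(102,255,255)),'magenta':((155,120,120),(175,255,255)),'orange':((10,200,190),(19,255,255)),
'blue':((104,120,80),(118,255,255)),'yellow':((22,150,120),(32,255,255)),'green':((55,100,50),(80,255,255)),'red':((0,180,120),(4,255,255))}
def run(n,zlo=0):
    c=capture(n); W=cloud(c); hsv=cv2.cvtColor(c['image'],cv2.COLOR_RGB2HSV)
    for k,(a,b) in H.items():
        m=cv2.inRange(hsv,a,b)
        N,L,S,C=cv2.connectedComponentsWithStats(m)
        for i in range(1,N):
            if S[i,4]<40: continue
            P=W[L==i]; P=P[~np.isnan(P).any(1)]
            if not len(P): continue
            top=np.percentile(P[:,2],90)
            if top>90 or not(150<P[:,0].mean()<800): continue
            Q=P if k in('blue','yellow','green') else P[P[:,2]>top-6]
            r=cv2.minAreaRect(Q[:,:2].astype(np.float32))
            print(n,k,np.round(C[i]*1.5),'area',S[i,4],'ztop',round(top,1),'rect',np.round(r[0],1),np.round(r[1],1),round(r[2],1),'mean',np.round(Q.mean(0),1))
    return c,W
if __name__=='__main__':
    for n in('top','scene'): c,W=run(n)
    c=capture('top');W=cloud(c)
    # stamp handle & everything by height
    for lo,hi in((10,24),(50,75)):
        P=W[195:230,250:275].reshape(-1,3);P=P[(P[:,2]>lo)&(P[:,2]<hi)]
        print('stamp',lo,len(P),cv2.minAreaRect(P[:,:2].astype(np.float32)),P.mean(0))
    save('pics/crop.png',cv2.resize(c['image'][180:270,135:435],(800,240),interpolation=cv2.INTER_CUBIC))
E
python3 meas.py
```

```text
top brown [244. 316.] area 361 ztop 48.8 rect [457.9 237.9] [55.6 53.6] 88.9 mean [458.3 238.6  47.2]
top brown [393. 315.] area 96 ztop 68.3 rect [447.3 -12.9] [22.1 22.4] 87.3 mean [447.4 -13.7  66.3]
top brown [542. 372.] area 279 ztop 51.2 rect [ 346.5 -263.6] [25.7 62.6] 68.3 mean [ 340.4 -261.    49.9]
top brown [614. 375.] area 334 ztop 50.9 rect [ 330.6 -388.3] [63.6 26.6] 16.6 mean [ 336.5 -386.    49.6]
top white [662. 154.] area 2561 ztop 53.2 rect [ 727. -525.] [210.4 109.2] 74.8 mean [ 725.6 -522.7   51.3]
top white [300. 319.] area 289 ztop 49.5 rect [448.7 142.3] [53.5 53.5] 88.7 mean [449.5 142.2  47.6]
top purple [233. 379.] area 424 ztop 48.8 rect [353.5 258. ] [54.  51.7] 88.3 mean [352.8 257.8  47.3]
top cyan [466. 317.] area 233 ztop 52.1 rect [ 439.8 -135.7] [24. 64.] 50.3 mean [ 440.4 -136.3   50.1]
top magenta [537. 310.] area 273 ztop 52.1 rect [ 446.2 -257. ] [24.3 64.6] 60.1 mean [ 446.5 -256.9   50.2]
top orange [546. 370.] area 204 ztop 51.8 rect [ 346.7 -262.8] [23.  62.3] 69.2 mean [ 346.5 -262.2   49.8]
top orange [620. 374.] area 193 ztop 52.1 rect [ 
[... 1827 characters left out ...]
rect [626.5 218.3] [108.3 194.9] 13.1 mean [636.3 203.7   7.9]
scene yellow [437. 325.] area 2176 ztop 17.1 rect [612.9   6.8] [112.5 184.9] 13.6 mean [621.8  -4.5   8. ]
scene green [327. 377.] area 2971 ztop 17.1 rect [ 610.8 -199.7] [159.9 118.9] 77.2 mean [ 619.7 -203.3    7.9]
scene red [150. 364.] area 660 ztop 52.8 rect [ 492.9 -401.4] [ 28.5 120.7] 88.9 mean [ 498.6 -401.6   51.5]
stamp 10 119 ((448.12042236328125, -13.722501754760742), (29.84140396118164, 49.766414642333984), 74.94004821777344) [444.13526275 -13.54982063  21.3733963 ]
stamp 50 88 ((446.91796875, -14.141310691833496), (24.830947875976562, 23.13875961303711), 86.09893035888672) [446.75975302 -13.29399591  65.21808223]
```

View pics/crop.png

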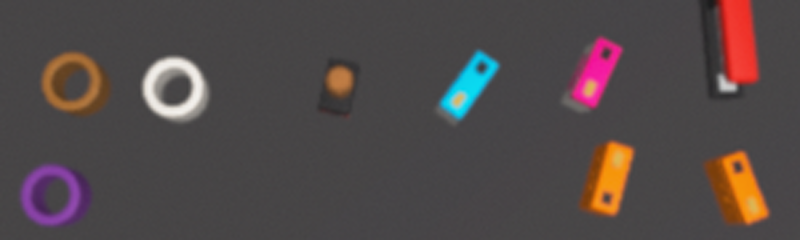

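The crop confirms it: brown ring (72,84), white (174,90), cyan (468,86) and magenta (597,74) are the ones described. Next is a planning helper, starting with magenta.

```bash
cat > plan.py <<'E'
from h import *
import sys
from scipy.spatial.transform import Rotation as R
x,y,z,a=map(float,sys.argv[1:5]); a=np.radians(a)
s=get_state(); Rc=np.array(s['ee_rot']); p=np.array(s['ee_pos'])
ty=np.array([np.cos(a),np.sin(a),0]); tz=np.array([0,0,-1.]); T=np.stack([np.cross(ty,tz),ty,tz],1)
rv=np.degrees(R.from_matrix(Rc.T@T).as_rotvec())/5
d=np.array([x,y,z])-p
print('t',round(s['time'],2),'pos',p.round(1),'yaw',round(np.degrees(np.arctan2(Rc[1,1],Rc[0,1])),1),'w',round(s['gripper_width'],3),'f',np.round(s['wrist_force'],1),s['finger_force'])
print('rot',rv.round(2),'dp after',(T.T@d/30).round(3),'dp before',(Rc.T@d/30).round(3))
E
python3 plan.py 448.3 -257.3 80 -119.5
```

```text
t 0.25 pos [ 187.4 -596.   201.6] yaw -72.5 w 1.002 f [-0.4 -0.5 -0.3] 0.0
rot [-0.01  0.    9.39] dp after [  2.009 -14.108   4.052] dp before [11.682 -8.159  4.057]
```

Call:
servo_tool(
  dp=[
    [0,0,0.2],
    [0,0,0.2],
    [0,0,0.2],
    [0,0,0.2],
    [0,0,0.2],
    [0,0,0.2],
    [0,0,0.2],
    [0,0,0.2],
    [0,0,0.2],
    [0,0,0.2],
  ],
  dr=[
    [0,0,0.94],
    [0,0,0.94],
    [0,0,0.94],
    [0,0,0.94],
    [0,0,0.94],
    [0,0,0.94],
    [0,0,0.94],
    [0,0,0.94],
    [0,0,0.94],
    [0,0,0.94],
  ],
  claw=[0.8,0.8,0.8,0.8,0.8,0.8,0.8,0.8,0.8,0.8],
  newtons=20,
)

```text
time: 1.25
ee_pos: [187.5, -596.1, 141.6]
ee_rot: [[0.868, -0.496, -0.0], [-0.496, -0.868, 0.0], [-0.0, -0.0, -1.0]]
wrist_force: [-0.5, 0.4, 0.2]
gripper_width: 0.802
finger_force: 0.0
```

Call:
servo_tool(
  dp=[
    [0.134,-0.94,0],
    [0.134,-0.94,0],
    [0.134,-0.94,0],
    [0.134,-0.94,0],
    [0.134,-0.94,0],
    [0.134,-0.94,0],
    [0.134,-0.94,0],
    [0.134,-0.94,0.2],
    [0.134,-0.94,0.2],
    [0.134,-0.94,0.2],
    [0.134,-0.94,0.2],
    [0.134,-0.94,0.2],
    [0.134,-0.94,0.2],
    [0.134,-0.94,0.2],
    [0.134,-0.94,0.2],
    [0,0,0],
    [0,0,0],
  ],
  dr=[
    [0,0,0],
    [0,0,0],
    [0,0,0],
    [0,0,0],
    [0,0,0],
    [0,0,0],
    [0,0,0],
    [0,0,0],
    [0,0,0],
    [0,0,0],
    [0,0,0],
    [0,0,0],
    [0,0,0],
    [0,0,0],
    [0,0,0],
    [0,0,0],
    [0,0,0],
  ],
  claw=[0.8,0.8,0.8,0.8,0.8,0.8,0.8,0.8,0.8,0.8,0.8,0.8,0.8,0.8,0.8,0.8,0.8],
)

```text
time: 2.95
ee_pos: [448.7, -257.5, 93.8]
ee_rot: [[0.871, -0.492, -0.0], [-0.492, -0.871, 0.0], [-0.0, 0.0, -1.0]]
wrist_force: [0.1, -1.1, 0.3]
gripper_width: 0.804
finger_force: 0.0
```

```bash
python3 plan.py 448.3 -257.3 28 -119.5
```

```text
t 2.95 pos [ 448.7 -257.5   93.8] yaw -119.4 w 0.804 f [ 0.1 -1.1  0.3] 0.0
rot [0.   0.   0.01] dp after [-1.500e-02  2.000e-03  2.193e+00] dp before [-1.400e-02  1.000e-03  2.193e+00]
```

Call:
servo_tool(
  dp=[
    [0,0,0.6],
    [0,0,0.6],
    [0,0,0.5],
    [0,0,0.3],
    [0,0,0.19],
    [0,0,0],
    [0,0,0],
    [0,0,0],
    [0,0,0],
    [0,0,0],
    [0,0,0],
    [0,0,0],
    [0,0,0],
    [0,0,0],
    [0,0,-0.2],
    [0,0,-0.2],
  ],
  dr=[
    [0,0,0],
    [0,0,0],
    [0,0,0],
    [0,0,0],
    [0,0,0],
    [0,0,0],
    [0,0,0],
    [0,0,0],
    [0,0,0],
    [0,0,0],
    [0,0,0],
    [0,0,0],
    [0,0,0],
    [0,0,0],
    [0,0,0],
    [0,0,0],
  ],
  claw=[0.8,0.8,0.8,0.8,0.8,0.8,0,0,0,0,0,0,0,0,0,0],
  newtons=20,
)

```text
time: 4.55
ee_pos: [448.5, -257.9, 40.6]
ee_rot: [[0.87, -0.493, -0.0], [-0.493, -0.87, 0.0], [-0.0, 0.0, -1.0]]
wrist_force: [-0.5, -0.4, 0.0]
gripper_width: 0.011
finger_force: 0.0
```

Call:
servo_tool(
  dp=[
    [0,0,-0.4],
    [0,0,-0.4],
    [0,0,-0.4],
    [0,0,-0.4],
    [0,0,-0.4],
    [0,0,-0.4],
    [0,0,0],
    [0,0,0],
    [0,0,0],
    [0,0,0],
    [0,0,0],
  ],
  dr=[
    [0,0,0],
    [0,0,-0.85],
    [0,0,-0.85],
    [0,0,-0.85],
    [0,0,-0.85],
    [0,0,-0.85],
    [0,0,-0.85],
    [0,0,-0.85],
    [0,0,-0.85],
    [0,0,-0.85],
    [0,0,-0.85],
  ],
  claw=[0,0,0,0,0,0,0,0,0,0,0],
)

```text
time: 5.65
ee_pos: [448.7, -258.2, 113.3]
ee_rot: [[0.974, 0.227, 0.001], [0.227, -0.974, -0.001], [0.001, 0.001, -1.0]]
wrist_force: [-0.6, 0.3, 0.0]
gripper_width: 0.003
finger_force: 0.0
```

```bash
python3 plan.py 630.3 -39.5 90 -76.7
```

```text
t 5.65 pos [ 448.7 -258.2  113.3] yaw -76.9 w 0.003 f [-0.6  0.3  0. ] 0.0
rot [ 0.01 -0.01 -0.04] dp after [ 7.568 -5.701  0.778] dp before [ 7.549 -5.725  0.777]
```

The gripper closed on nothing, so I'll look.

Run:
```python
from meas import *
a,_=run('top'); b,_=run('scene')
save('pics/m1.png',np.hstack([cv2.resize(a['image'][150:290,300:440],(400,400)),cv2.resize(b['image'][130:270,60:200],(400,400))]))
```

```text
top brown [244. 316.] area 361 ztop 49.0 rect [457.9 238.5] [55. 54.] 88.1 mean [458.2 238.6  47.3]
top brown [393. 315.] area 99 ztop 67.8 rect [447.6 -13.6] [21.  23.3] 41.5 mean [447.3 -13.4  66.3]
top brown [542. 372.] area 279 ztop 51.4 rect [ 346.5 -263.7] [25.2 62.8] 69.2 mean [ 341.1 -261.3   49.9]
top brown [614. 374.] area 335 ztop 51.0 rect [ 330.7 -388.3] [63.1 26.3] 14.5 mean [ 335.6 -385.5   49.5]
top white [657. 146.] area 1771 ztop 53.5 rect [ 668.6 -405.5] [196.8 481.8] 30.6 mean [ 738.7 -515.1   56.9]
top white [300. 319.] area 289 ztop 49.2 rect [448.7 142.4] [53.4 53.5] 89.0 mean [449.  142.1  47.6]
top purple [233. 379.] area 423 ztop 49.0 rect [353.5 258.5] [53.9 51.7] 88.3 mean [352.6 257.7  47.4]
top cyan [466. 317.] area 232 ztop 51.9 rect [ 439.4 -135.4] [24.  63.5] 50.5 mean [ 440.  -136.    50.1]
top orange [546. 370.] area 205 ztop 52.0 rect [ 346.7 -263.1] [24.  62.8] 70.0 mean [ 346.3 -262.4   50. ]
top orange [620. 374.] area 193 ztop 51.9 rect [ 330.6 -389.1] [62.4 24.7] 13.3 mean [ 330.6 -388.1   50. ]
top blue [267. 222.] area 2129 ztop 16.7 rect [6
[... 1410 characters left out ...]
 [23.9 63.4] 60.8 mean [ 453.7 -259.1   49.6]
scene orange [208. 277.] area 127 ztop 51.8 rect [ 348.9 -262.7] [22.1 62.1] 68.9 mean [ 351.3 -263.6   50.1]
scene orange [124. 299.] area 173 ztop 51.3 rect [ 333.7 -389. ] [60.8 23.3] 16.3 mean [ 333.3 -390.    50.1]
scene blue [535. 285.] area 1650 ztop 17.1 rect [627.1 217.5] [107.2 197.2] 13.4 mean [636.3 203.5   7.9]
scene yellow [437. 325.] area 2177 ztop 17.1 rect [612.4   7.7] [112.  185.7] 13.4 mean [622.   -4.6   8. ]
scene green [327. 377.] area 2972 ztop 17.1 rect [ 610.7 -199.8] [159.8 118.6] 77.5 mean [ 619.7 -203.3    7.9]
scene red [150. 364.] area 660 ztop 53.0 rect [ 492.9 -401.3] [ 28.7 119.3] 89.0 mean [ 498.2 -401.6   51.5]
```

View pics/m1.png

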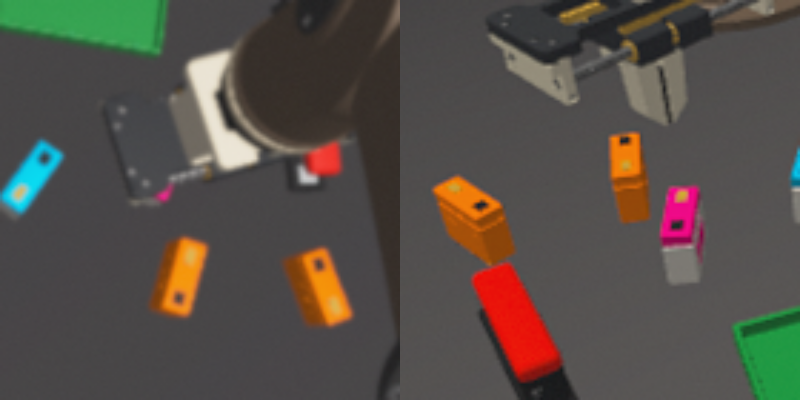

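The magenta cartridge has not moved. In the scene crop the fingers look wide apart although the state reads shut. I'll project the reported TCP into both views to check.

```bash
cat >> h.py <<'E'
def proj(c,p):
    T=np.linalg.inv(np.array(c['cam_to_world'])); K=np.array([[c['fx'],0,c['cx']],[0,c['fy'],c['cy']],[0,0,1.]])
    return cv2.projectPoints(np.array(p,float).reshape(-1,1,3),T[:3,:3],T[:3,3],K,np.array([c['k1'],0,0,0,0.]))[0].reshape(-1,2)
E
python3 - <<'E'
from h import *
s=get_state();R=np.array(s['ee_rot']);p=np.array(s['ee_pos']); o=[]
for n in('top','scene'):
    c=capture(n); q=proj(c,[p,p+R[:,2]*11,p+R[:,1]*46,p-R[:,1]*46,p-R[:,2]*55]); print(n,q.round())
    im=c['image'].copy(); ctr=q[0].astype(int); x0=max(0,ctr[0]-70);y0=max(0,ctr[1]-70)
    cr=cv2.resize(im[y0:y0+140,x0:x0+140],(400,400))
    for (u,v),k in zip(q,[(255,0,0),(0,255,0),(255,255,0),(0,255,255),(255,0,255)]): cv2.circle(cr,(int((u-x0+.5)*400/140),int((v-y0+.5)*400/140)),5,k,-1)
    o.append(cr)
    print(cloud(c)[int(ctr[1]),int(ctr[0])])
save('pics/m2.png',np.hstack(o)); print(s['q'],s['gripper_width'])
E
```

```text
top [[366. 201.]
 [364. 202.]
 [384. 196.]
 [347. 206.]
 [373. 197.]]
[ 425.51918079 -213.138727    253.2245417 ]
scene [[153. 181.]
 [154. 185.]
 [135. 190.]
 [170. 172.]
 [149. 159.]]
[ 2.79398406e+02 -2.03504293e+02 -1.08622254e-01]
[ 0.4871413   0.36319171 -0.08827687  1.9368344   0.04230925  0.84234163
 -0.96728231] 0.003272645214308716
```

View pics/m2.png

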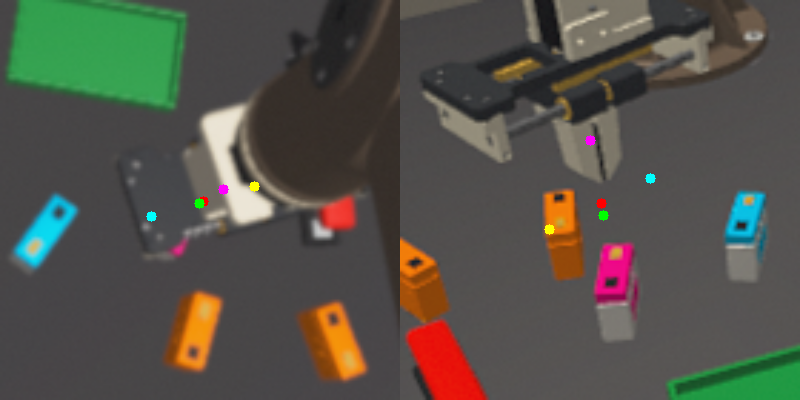

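The fingers are truly shut, but the tip appears in the scene view at crop (602,178), well above the projected tip at (603,215). The real tip is therefore about 30 mm off the reported one. I'll measure it by depth.

```bash
cat > tip.py <<'E'
from h import *
s=get_state();R=np.array(s['ee_rot']);p=np.array(s['ee_pos'])
c=capture('scene'); W=cloud(c); L=(W-p)@R
m=(np.abs(L[...,0])<60)&(np.abs(L[...,1])<45)&(W[...,2]>max(60,p[2]-50))&(W[...,2]<p[2]+40)
P=L[m]; print(p,len(P))
for lo in range(-40,30,5):
    Q=P[(P[:,2]>=lo)&(P[:,2]<lo+5)]
    if len(Q)>2: print('tool z',lo,len(Q),'x',np.percentile(Q[:,0],[5,95]).round(1),'y',np.percentile(Q[:,1],[5,50,95]).round(1))
E
python3 tip.py
```

```text
[ 448.64676449 -258.13036586  112.88311388] 63
tool z -40 32 x [-5.  13.5] y [-15.    5.2  17. ]
tool z -35 19 x [ 9.7 13.5] y [-9.5 -0.8 10.2]
tool z -30 12 x [ 8.8 13.8] y [-5.3 -0.8  4.9]
```

The real fingertips end at tool z ≈ -26 instead of +11, centred in x and y. I'll apply about -36 mm in z and retry, stopping at reported z≈2 to check.

Call:
servo_tool(
  dp=[
    [0,0,0],
    [0,0,0],
    [0,0,0],
    [0,0,0],
    [0,0,0],
    [0,0,0.4],
    [0,0,0.4],
    [0,0,0.4],
    [0,0,0.4],
    [0,0,0.4],
    [0,0,0.4],
    [0,0,0.4],
    [0,0,0.4],
    [0,0,0.3],
    [0,0,0.2],
    [0,0,0],
  ],
  dr=[
    [0,0,0.85],
    [0,0,0.85],
    [0,0,0.85],
    [0,0,0.85],
    [0,0,0.85],
    [0,0,0.85],
    [0,0,0.85],
    [0,0,0.85],
    [0,0,0.85],
    [0,0,0.85],
    [0,0,0],
    [0,0,0],
    [0,0,0],
    [0,0,0],
    [0,0,0],
    [0,0,0],
  ],
  claw=[0.7,0.7,0.7,0.7,0.7,0.7,0.7,0.7,0.7,0.7,0.7,0.7,0.7,0.7,0.7,0.7],
)

```text
time: 7.5
ee_pos: [448.0, -257.8, 0.4]
ee_rot: [[0.87, -0.493, -0.001], [-0.493, -0.87, 0.001], [-0.001, 0.0, -1.0]]
wrist_force: [-0.5, 1.4, -0.2]
gripper_width: 0.7
finger_force: 0.0
```

```bash
python3 plan.py 448.3 -257.3 -8 -119.5
python3 - <<'E'
from h import *
o=[]
for n,(x,y) in(('top',(300,150)),('scene',(80,120))):
    c=capture(n); o.append(cv2.resize(c['image'][y:y+140,x:x+140],(400,400),interpolation=cv2.INTER_CUBIC))
save('pics/m3.png',np.hstack(o))
E
```

```text
t 7.5 pos [ 4.480e+02 -2.578e+02  4.000e-01] yaw -119.5 w 0.7 f [-0.5  1.4 -0.2] 0.0
rot [ 0.    0.02 -0.01] dp after [-0.    -0.018  0.28 ] dp before [ 0.    -0.018  0.28 ]
```

View pics/m3.png

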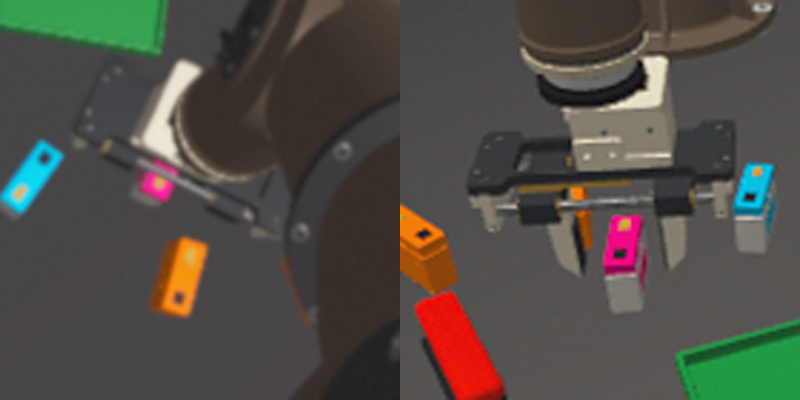

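The scene crop shows the fingers straddling the magenta cartridge, with tips at (580,272) and (667,268). I'll go down 8 mm, then close.

Call:
servo_tool(
  dp=[
    [0,0,0.15],
    [0,0,0.13],
    [0,0,0],
    [0,0,0],
    [0,0,0],
    [0,0,0],
    [0,0,0],
    [0,0,0],
    [0,0,0],
    [0,0,0],
    [0,0,0],
  ],
  dr=[
    [0,0,0],
    [0,0,0],
    [0,0,0],
    [0,0,0],
    [0,0,0],
    [0,0,0],
    [0,0,0],
    [0,0,0],
    [0,0,0],
    [0,0,0],
    [0,0,0],
  ],
  claw=[0.7,0.7,0.7,0,0,0,0,0,0,0,0],
  newtons=20,
)

```text
time: 8.7
ee_pos: [448.6, -258.0, -7.1]
ee_rot: [[0.87, -0.493, 0.0], [-0.493, -0.87, -0.0], [0.0, 0.0, -1.0]]
wrist_force: [0.7, 0.5, 1.2]
gripper_width: 0.253
finger_force: 20.0
```

Call:
servo_tool(
  dp=[
    [0,0,-0.2],
    [0,0,-0.3],
    [0,0,-0.4],
    [0,0,-0.4],
    [0,0,-0.4],
    [0,0,-0.4],
    [0,0,-0.4],
    [0,0,-0.4],
    [0,0,-0.1],
    [0,0,0],
    [0,0,0],
  ],
  dr=[
    [0,0,0],
    [0,0,-0.86],
    [0,0,-0.86],
    [0,0,-0.86],
    [0,0,-0.86],
    [0,0,-0.86],
    [0,0,-0.86],
    [0,0,-0.86],
    [0,0,-0.86],
    [0,0,-0.86],
    [0,0,-0.86],
  ],
  claw=[0,0,0,0,0,0,0,0,0,0,0],
)

```text
time: 9.8
ee_pos: [448.5, -258.0, 83.4]
ee_rot: [[0.972, 0.236, 0.0], [0.236, -0.972, -0.0], [0.0, 0.0, -1.0]]
wrist_force: [-0.6, 1.1, -1.0]
gripper_width: 0.263
finger_force: 20.0
```

```bash
python3 plan.py 630.3 -39.5 15 -76.7; python3 tip.py
```

```text
t 9.8 pos [ 448.5 -258.    83.4] yaw -76.4 w 0.263 f [-0.6  1.1 -1. ] 20.0000037252903
rot [ 0.01 -0.    0.07] dp after [ 7.573 -5.695  2.28 ] dp before [ 7.605 -5.653  2.279]
[ 448.51596492 -258.04082841   83.39339514] 246
tool z -40 45 x [ 7.3 31.6] y [-21.7  11.4  28.7]
tool z -35 39 x [11.  32.1] y [-7.7 11.4 21.2]
tool z -30 33 x [11.1 32.1] y [-7.8 11.3 17.6]
tool z -25 33 x [11.1 32.5] y [-8.5  5.8 12.8]
tool z -20 35 x [-12.1  31.7] y [-7.6 11.7 13.1]
tool z -15 50 x [-23.3  32.4] y [-5.6 11.5 13. ]
tool z -10 11 x [-23.5  30.5] y [-8.8 11.3 12.1]
```

Magenta is held at 24 mm width. Carrying it to the yellow tray.

Call:
servo_tool(
  dp=[
    [0.4,-0.3,0],
    [0.8,-0.6,0],
    [0.8,-0.6,0],
    [0.8,-0.6,0],
    [0.8,-0.6,0],
    [0.8,-0.6,0],
    [0.8,-0.6,0],
    [0.8,-0.6,0],
    [0.8,-0.6,0],
    [0.4,-0.3,0],
    [0.37,-0.3,0],
    [0,0,0.4],
    [0,0,0.5],
    [0,0,0.4],
    [0,0,0.3],
    [0,0,0],
    [0,0,0],
  ],
  dr=[
    [0,0,0],
    [0,0,0],
    [0,0,0],
    [0,0,0],
    [0,0,0],
    [0,0,0],
    [0,0,0],
    [0,0,0],
    [0,0,0],
    [0,0,0],
    [0,0,0],
    [0,0,0],
    [0,0,0],
    [0,0,0],
    [0,0,0],
    [0,0,0],
    [0,0,0],
  ],
  claw=[0,0,0,0,0,0,0,0,0,0,0,0,0,0,0,0,0],
)

```text
time: 11.55
ee_pos: [629.4, -39.3, 34.6]
ee_rot: [[0.973, 0.232, -0.001], [0.232, -0.973, -0.0], [-0.001, -0.0, -1.0]]
wrist_force: [0.3, -0.2, -0.2]
gripper_width: 0.26
finger_force: 20.0
```

```bash
python3 plan.py 630.3 -39.5 -1 -76.7
```

```text
t 11.55 pos [629.4 -39.3  34.6] yaw -76.6 w 0.26 f [ 0.3 -0.2 -0.2] 19.999876990914345
rot [-0.    0.01  0.02] dp after [0.028 0.014 1.187] dp before [0.028 0.014 1.187]
```

Call:
servo_tool(
  dp=[
    [0,0,0.4],
    [0,0,0.4],
    [0,0,0.25],
    [0,0,0.14],
    [0,0,0],
    [0,0,0],
  ],
  dr=[
    [0,0,0],
    [0,0,0],
    [0,0,0],
    [0,0,0],
    [0,0,0],
    [0,0,0],
  ],
  claw=[0,0,0,0,0,0],
)

```text
time: 12.15
ee_pos: [629.7, -38.7, -1.0]
ee_rot: [[0.973, 0.233, 0.0], [0.233, -0.973, -0.0], [0.0, 0.0, -1.0]]
wrist_force: [0.1, -0.8, -0.4]
gripper_width: 0.261
finger_force: 20.0
```

Call:
servo_tool(
  dp=[
    [0,0,0],
    [0,0,0],
    [0,0,0],
    [0,0,0],
    [0,0,-0.4],
    [0,0,-0.7],
    [0,0,-0.9],
    [0,0,-0.9],
    [0,0,-0.4],
  ],
  dr=[
    [0,0,0],
    [0,0,0],
    [0,0,0],
    [0,0,0],
    [0,0,0],
    [0,0,0],
    [0,0,0.8],
    [0,0,0.8],
    [0,0,0.8],
  ],
  claw=[0.4,0.4,0.4,0.4,0.4,0.4,0.5,0.6,0.7],
)

```text
time: 13.05
ee_pos: [631.2, -38.7, 101.9]
ee_rot: [[1.0, 0.023, 0.004], [0.023, -1.0, 0.0], [0.004, -0.0, -1.0]]
wrist_force: [0.9, 0.1, 0.1]
gripper_width: 0.615
finger_force: 0.0
```

```bash
python3 plan.py 441.5 -135.6 -8 -129.6
python3 - <<'E'
from meas import *
run('scene')
E
```

```text
t 13.05 pos [631.2 -38.7 101.9] yaw -88.7 w 0.615 f [0.9 0.1 0.1] 0.0
rot [-0.02 -0.05  8.18] dp after [-2.813  6.52   3.664] dp before [-6.411  3.088  3.635]
scene brown [481. 234.] area 217 ztop 44.8 rect [571.7 119.1] [ 26.6 307.2] 38.4 mean [525.5 181.8  79.1]
scene brown [369. 258.] area 153 ztop 66.3 rect [450.1 -17.8] [24.8 14.9] 0.8 mean [453.4 -17.8  65.2]
scene brown [210. 288.] area 336 ztop 50.8 rect [ 348.8 -261.6] [23.7 67.3] 69.0 mean [ 353.1 -263.5   49.8]
scene brown [129. 311.] area 518 ztop 50.3 rect [ 334.  -389.1] [65.2 24.7] 14.4 mean [ 338.9 -388.7   49.4]
scene white [671. 124.] area 946 ztop 51.8 rect [ 340.6 1033.3] [112.3 587. ] 86.2 mean [ 361.4 1022.1   50. ]
scene white [605. 124.] area 179 ztop 26.6 rect [190.5 999.8] [11.  80.8] 88.1 mean [192.4 999.1  27.8]
scene white [432. 249.] area 45 ztop 42.8 rect [468.9 123.6] [10.3  5.1] 55.8 mean [467.8 122.6  42.9]
scene white [118. 537.] area 6640 ztop 52.8 rect [ 729.6 -516.2] [193.5 104.1] 73.8 mean [ 726.5 -502.9   51.6]
scene cyan [305. 277.] area 131 ztop 51.1 rect [ 443.9 -136.1] [22.4 60. ] 51.2 mean
[... 189 characters left out ...]
.1] [38.6  3.3] 10.9 mean [630.3 -50.9  27.7]
scene orange [208. 277.] area 127 ztop 51.3 rect [ 348.4 -262.6] [21.8 61.7] 68.6 mean [ 351.3 -263.7   50.2]
scene orange [124. 299.] area 175 ztop 51.3 rect [ 332.7 -388.9] [62.8 23.1] 16.4 mean [ 333.1 -390.    49.9]
scene blue [535. 285.] area 1651 ztop 17.0 rect [627.2 216.6] [107.3 192.6] 13.3 mean [636.3 203.7   7.9]
scene yellow [442. 325.] area 1556 ztop 17.5 rect [612.8   7.1] [112.1 184.2] 13.0 mean [626.8   1.6   8.8]
scene green [327. 377.] area 2972 ztop 17.2 rect [ 611.6 -200. ] [159.5 119.6] 77.3 mean [ 619.8 -203.3    7.9]
scene red [150. 364.] area 660 ztop 52.8 rect [ 491.8 -401.3] [ 28.6 121.8] 88.8 mean [ 498.6 -401.6   51.5]
```

Magenta stands on the floor at (630,-41), top at 55. Next is cyan.

Call:
servo_tool(
  dp=[
    [-0.916,0.441,0],
    [-0.916,0.441,0],
    [-0.916,0.441,0],
    [-0.916,0.441,0],
    [-0.916,0.441,0],
    [-0.916,0.441,0],
    [-0.916,0.441,0],
    [0,0,0.25],
    [0,0,0.25],
    [0,0,0.25],
    [0,0,0.25],
    [0,0,0.25],
    [0,0,0.25],
    [0,0,0.25],
    [0,0,0.25],
    [0,0,0.2],
  ],
  dr=[
    [0,0,0],
    [0,0,0],
    [0,0,0],
    [0,0,0],
    [0,0,0],
    [0,0,0],
    [0,0,0],
    [0,0,0.91],
    [0,0,0.91],
    [0,0,0.91],
    [0,0,0.91],
    [0,0,0.91],
    [0,0,0.91],
    [0,0,0.91],
    [0,0,0.91],
    [0,0,0.91],
  ],
  claw=[0.7,0.7,0.7,0.7,0.7,0.7,0.7,0.7,0.7,0.7,0.7,0.7,0.7,0.7,0.7,0.7],
)

```text
time: 14.7
ee_pos: [439.6, -136.1, 31.9]
ee_rot: [[0.771, -0.637, -0.0], [-0.637, -0.771, 0.0], [-0.0, -0.0, -1.0]]
wrist_force: [-1.2, 0.4, -0.3]
gripper_width: 0.695
finger_force: 0.0
```

```bash
python3 plan.py 441.5 -135.6 -8 -129.6
```

```text
t 14.7 pos [ 439.6 -136.1   31.9] yaw -129.6 w 0.695 f [-1.2  0.4 -0.3] 0.0
rot [-0.  0.  0.] dp after [ 0.038 -0.054  1.331] dp before [ 0.038 -0.054  1.331]
```

Call:
servo_tool(
  dp=[
    [0.04,-0.05,0.4],
    [0,0,0.4],
    [0,0,0.3],
    [0,0,0.23],
    [0,0,0],
    [0,0,0],
    [0,0,0],
    [0,0,0],
    [0,0,0],
    [0,0,0],
    [0,0,0],
    [0,0,0],
  ],
  dr=[
    [0,0,0],
    [0,0,0],
    [0,0,0],
    [0,0,0],
    [0,0,0],
    [0,0,0],
    [0,0,0],
    [0,0,0],
    [0,0,0],
    [0,0,0],
    [0,0,0],
    [0,0,0],
  ],
  claw=[0.7,0.7,0.7,0.7,0.7,0,0,0,0,0,0,0],
)

```text
time: 15.9
ee_pos: [441.7, -135.9, -7.6]
ee_rot: [[0.772, -0.636, 0.0], [-0.636, -0.772, -0.0], [0.0, -0.0, -1.0]]
wrist_force: [-0.7, -0.2, 3.5]
gripper_width: 0.262
finger_force: 20.0
```

Call:
servo_tool(
  dp=[
    [0,0,-0.2],
    [0,0,-0.3],
    [0,0,-0.4],
    [0,0,-0.4],
    [0,0,-0.4],
    [0,0,-0.4],
    [0,0,-0.4],
    [0,0,-0.4],
    [0,0,-0.2],
    [0,0,-0.2],
    [0,0,0],
    [0,0,0],
    [0,0,0],
  ],
  dr=[
    [0,0,0],
    [0,0,-0.88],
    [0,0,-0.88],
    [0,0,-0.88],
    [0,0,-0.88],
    [0,0,-0.88],
    [0,0,-0.88],
    [0,0,-0.88],
    [0,0,-0.88],
    [0,0,-0.88],
    [0,0,-0.88],
    [0,0,-0.88],
    [0,0,-0.88],
  ],
  claw=[0,0,0,0,0,0,0,0,0,0,0,0,0],
)

```text
time: 17.2
ee_pos: [441.4, -136.0, 91.6]
ee_rot: [[0.972, 0.233, 0.0], [0.233, -0.972, -0.0], [-0.0, 0.0, -1.0]]
wrist_force: [0.1, -0.2, -0.5]
gripper_width: 0.259
finger_force: 20.0
```

```bash
python3 plan.py 613.1 32.5 -1 -76.7
```

```text
t 17.2 pos [ 441.4 -136.    91.6] yaw -76.5 w 0.259 f [ 0.1 -0.2 -0.5] 20.00003255903721
rot [0.   0.   0.04] dp after [ 6.862 -4.148  3.086] dp before [ 6.875 -4.127  3.085]
```

Call:
servo_tool(
  dp=[
    [0.4,-0.25,0],
    [0.85,-0.51,0],
    [0.85,-0.51,0],
    [0.85,-0.51,0],
    [0.85,-0.51,0],
    [0.85,-0.51,0],
    [0.85,-0.51,0],
    [0.85,-0.51,0],
    [0.51,-0.32,0],
    [0,0,0],
    [0,0,0.4],
    [0,0,0.5],
    [0,0,0.5],
    [0,0,0.4],
    [0,0,0],
    [0,0,0],
  ],
  dr=[
    [0,0,0],
    [0,0,0],
    [0,0,0],
    [0,0,0],
    [0,0,0],
    [0,0,0],
    [0,0,0],
    [0,0,0],
    [0,0,0],
    [0,0,0],
    [0,0,0],
    [0,0,0],
    [0,0,0],
    [0,0,0],
    [0,0,0],
    [0,0,0],
  ],
  claw=[0,0,0,0,0,0,0,0,0,0,0,0,0,0,0,0],
)

```text
time: 18.8
ee_pos: [613.0, 32.1, 37.0]
ee_rot: [[0.973, 0.23, -0.001], [0.23, -0.973, -0.0], [-0.001, -0.0, -1.0]]
wrist_force: [-0.2, -0.1, 0.2]
gripper_width: 0.26
finger_force: 20.0
```

```bash
python3 plan.py 613.1 32.5 -1.5 -76.7
```

```text
t 18.8 pos [613.   32.1  37. ] yaw -76.7 w 0.26 f [-0.2 -0.1  0.2] 19.999973326921463
rot [-0.    0.01 -0.  ] dp after [ 0.006 -0.011  1.282] dp before [ 0.007 -0.011  1.282]
```

Call:
servo_tool(
  dp=[
    [0,0,0.4],
    [0,0,0.4],
    [0,0,0.3],
    [0,0,0.18],
    [0,0,0],
    [0,0,0],
    [0,0,0],
    [0,0,0],
    [0,0,0],
    [0,0,0],
    [0,0,-0.4],
    [0,0,-0.7],
    [0,0,-0.9],
    [0,0,-0.9],
    [0,0,-0.6],
  ],
  dr=[
    [0,0,0],
    [0,0,0],
    [0,0,0],
    [0,0,0],
    [0,0,0],
    [0,0,0],
    [0,0,0],
    [0,0,0],
    [0,0,0],
    [0,0,0],
    [0,0,0],
    [0,0,0],
    [0,0,0],
    [0,0,0],
    [0,0,0],
  ],
  claw=[0,0,0,0,0,0,0.4,0.4,0.4,0.4,0.4,0.4,0.4,0.6,0.7],
)

```text
time: 20.3
ee_pos: [614.1, 32.6, 106.9]
ee_rot: [[0.973, 0.23, 0.003], [0.23, -0.973, 0.0], [0.003, 0.0, -1.0]]
wrist_force: [-0.3, -0.0, 0.5]
gripper_width: 0.526
finger_force: 0.0
```

```bash
python3 plan.py 449.5 -14 4 -76.7
python3 - <<'E'
from meas import *
c,_=run('scene')
E
```

```text
t 20.3 pos [614.1  32.6 106.9] yaw -76.7 w 0.526 f [-0.3 -0.   0.5] 0.0
rot [ 0.   -0.03  0.  ] dp after [-5.698  0.248  3.429] dp before [-5.707  0.246  3.413]
scene brown [487. 229.] area 179 ztop 48.1 rect [539.4 175. ] [ 21.5 255.7] 42.0 mean [479.9 240.5  51.2]
scene brown [369. 257.] area 161 ztop 67.3 rect [451.5 -14.3] [26.1 19.2] 3.8 mean [453.3 -15.3  65.9]
scene brown [210. 288.] area 336 ztop 50.5 rect [ 349.7 -262.1] [23.9 65. ] 68.7 mean [ 352.8 -263.4   49.5]
scene brown [129. 311.] area 518 ztop 50.4 rect [ 334.2 -388.8] [64.3 24.2] 16.0 mean [ 338.9 -388.9   49.4]
scene white [659. 124.] area 1151 ztop 51.6 rect [ 341.7 1038.8] [110.6 589.3] 87.7 mean [ 366.7 1021.6   49.9]
scene white [430. 244.] area 113 ztop 48.9 rect [549.  37.] [ 19.4 271.3] 48.9 mean [517.3  63.6  96.2]
scene white [118. 537.] area 6639 ztop 52.9 rect [ 729.8 -516.5] [193.9 104.3] 73.9 mean [ 726.5 -502.9   51.6]
scene cyan [453. 290.] area 159 ztop 56.0 rect [612.   31.4] [63.3 25. ] 10.5 mean [613.8  29.9  54.7]
scene magenta [424. 314.] area 247 ztop 55.9 rect [629.4 -39.9] [64.4 25.3] 12.2 mean [632.5 -41.7  54.3]
scene magenta [418. 331.] area 83 ztop 30.4 rect [630.2 -50.9] [38.7  5.7] 12.7 mean [630.5 -51.   28.3]
scene orange [208. 277.] area 127 ztop 51.4 rect [ 347.8 -262.4] [21.9 61.8] 68.7 mean [ 351.3 -263.7   50.1]
scene orange [124. 299.] area 173 ztop 51.2 rect [ 333.1 -389. ] [61.9 23.5] 16.6 mean [ 333.3 -389.9   50. ]
scene blue [535. 285.] area 1653 ztop 17.2 rect [626.7 217.1] [107.6 194.2] 13.5 mean [636.1 203.7   7.9]
scene yellow [437. 336.] area 1022 ztop 18.0 rect [612.8   6.7] [112.  183.1] 13.2 mean [643.7 -22.8   9.4]
scene green [327. 377.] area 2973 ztop 17.2 rect [ 610.9 -199.9] [159.5 119.1] 77.3 mean [ 619.8 -203.3    7.9]
scene red [150. 364.] area 660 ztop 52.9 rect [ 492.5 -401.3] [ 28.5 120.6] 89.0 mean [ 498.5 -401.7   51.5]
```

Cyan is placed at (612,31). Next is the stamp.

Call:
servo_tool(
  dp=[
    [-0.8,0.036,0],
    [-0.83,0.036,0],
    [-0.83,0.036,0],
    [-0.83,0.036,0],
    [-0.8,0.036,0],
    [-0.8,0.036,0],
    [-0.8,0.036,0],
    [0,0,0.4],
    [0,0,0.5],
    [0,0,0.4],
    [0,0,0.2],
    [0,0,0],
  ],
  dr=[
    [0,0,0],
    [0,0,0],
    [0,0,0],
    [0,0,0],
    [0,0,0],
    [0,0,0],
    [0,0,0],
    [0,0,0],
    [0,0,0],
    [0,0,0],
    [0,0,0],
    [0,0,0],
  ],
  claw=[0.7,0.7,0.7,0.7,0.7,0.7,0.7,0.7,0.7,0.7,0.7,0.7],
)

```text
time: 21.55
ee_pos: [448.4, -14.3, 58.5]
ee_rot: [[0.973, 0.23, -0.001], [0.23, -0.973, -0.0], [-0.001, -0.0, -1.0]]
wrist_force: [0.8, -0.1, 0.3]
gripper_width: 0.706
finger_force: 0.0
```

```bash
python3 plan.py 449.5 -14 4 -76.7
```

```text
t 21.55 pos [448.4 -14.3  58.5] yaw -76.7 w 0.706 f [ 0.8 -0.1  0.3] 0.0
rot [-0.    0.01  0.  ] dp after [ 0.037 -0.     1.817] dp before [ 0.039 -0.     1.817]
```

Call:
servo_tool(
  dp=[
    [0.04,0,0.5],
    [0,0,0.6],
    [0,0,0.4],
    [0,0,0.32],
    [0,0,0],
    [0,0,0],
    [0,0,0],
    [0,0,0],
    [0,0,0],
    [0,0,0],
    [0,0,0],
    [0,0,0],
  ],
  dr=[
    [0,0,0],
    [0,0,0],
    [0,0,0],
    [0,0,0],
    [0,0,0],
    [0,0,0],
    [0,0,0],
    [0,0,0],
    [0,0,0],
    [0,0,0],
    [0,0,0],
    [0,0,0],
  ],
  claw=[0.7,0.7,0.7,0.7,0.7,0,0,0,0,0,0,0],
)

```text
time: 22.75
ee_pos: [450.2, -13.9, 4.3]
ee_rot: [[0.973, 0.23, 0.0], [0.23, -0.973, 0.0], [0.0, 0.0, -1.0]]
wrist_force: [0.1, 0.2, 1.6]
gripper_width: 0.278
finger_force: 20.0
```

Call:
servo_tool(
  dp=[
    [0,0,-0.2],
    [0,0,-0.5],
    [0,0,-0.7],
    [0,0,-0.7],
    [0,0,-0.6],
    [0,0,-0.3],
  ],
  dr=[
    [0,0,0],
    [0,0,0],
    [0,0,0],
    [0,0,0],
    [0,0,0],
    [0,0,0],
  ],
  claw=[0,0,0,0,0,0],
)

```text
time: 23.35
ee_pos: [450.6, -14.0, 95.9]
ee_rot: [[0.973, 0.23, 0.002], [0.23, -0.973, 0.0], [0.002, 0.0, -1.0]]
wrist_force: [-0.9, 0.1, 0.7]
gripper_width: 0.28
finger_force: 20.0
```

```bash
python3 plan.py 619.5 -203.6 10 -76.7
```

```text
t 23.35 pos [450.6 -14.   95.9] yaw -76.7 w 0.28 f [-0.9  0.1  0.7] 19.999817989300936
rot [ 0.   -0.02  0.  ] dp after [4.024 7.446 2.862] dp before [4.018 7.445 2.873]
```

Call:
servo_tool(
  dp=[
    [0.25,0.44,0],
    [0.45,0.85,0],
    [0.45,0.85,0],
    [0.45,0.85,0],
    [0.45,0.85,0],
    [0.45,0.85,0],
    [0.45,0.85,0],
    [0.45,0.85,0],
    [0.4,0.7,0],
    [0.22,0.36,0],
    [0,0,0.4],
    [0,0,0.5],
    [0,0,0.5],
    [0,0,0.3],
    [0,0,0],
  ],
  dr=[
    [0,0,0],
    [0,0,0],
    [0,0,0],
    [0,0,0],
    [0,0,0],
    [0,0,0],
    [0,0,0],
    [0,0,0],
    [0,0,0],
    [0,0,0],
    [0,0,0],
    [0,0,0],
    [0,0,0],
    [0,0,0],
    [0,0,0],
  ],
  claw=[0,0,0,0,0,0,0,0,0,0,0,0,0,0,0],
)

```text
time: 24.85
ee_pos: [617.1, -202.8, 41.0]
ee_rot: [[0.973, 0.231, -0.004], [0.231, -0.973, 0.001], [-0.003, -0.002, -1.0]]
wrist_force: [0.1, 0.6, -0.6]
gripper_width: 0.276
finger_force: 20.0
```

```bash
python3 plan.py 619.5 -203.6 9.5 -76.7
```

```text
t 24.85 pos [ 617.1 -202.8   41. ] yaw -76.6 w 0.276 f [ 0.1  0.6 -0.6] 19.999824904371053
rot [-0.02  0.04  0.01] dp after [0.07  0.044 1.05 ] dp before [0.074 0.046 1.05 ]
```

Call:
servo_tool(
  dp=[
    [0,0,0.4],
    [0,0,0.3],
    [0,0,0.2],
    [0,0,0.15],
    [0,0,0],
    [0,0,0],
    [0,0,0],
    [0,0,0],
    [0,0,0],
    [0,0,0],
    [0,0,-0.4],
    [0,0,-0.7],
    [0,0,-0.9],
    [0,0,-0.9],
    [0,0,-0.4],
  ],
  dr=[
    [0,0,0],
    [0,0,0],
    [0,0,0],
    [0,0,0],
    [0,0,0],
    [0,0,0],
    [0,0,0],
    [0,0,0],
    [0,0,0],
    [0,0,0],
    [0,0,0],
    [0,0,0],
    [0,0,-0.9],
    [0,0,-0.9],
    [0,0,-0.9],
  ],
  claw=[0,0,0,0,0,0,0.6,0.6,0.6,0.6,0.6,0.6,0.7,0.9,0.9],
)

```text
time: 26.35
ee_pos: [620.4, -204.1, 114.6]
ee_rot: [[0.891, 0.454, 0.004], [0.454, -0.891, -0.001], [0.003, 0.003, -1.0]]
wrist_force: [0.8, -0.3, -0.2]
gripper_width: 0.813
finger_force: 0.0
```

Call:
servo_tool(
  dp=[
    [0,0,0],
    [0,0,0],
    [0,0,0],
    [0,0,0],
    [0,0,0],
    [0,0,0],
    [0,0,0],
    [0,0,0],
    [0,0,0],
    [0,0,0],
    [0,0,0],
    [0,0,0],
    [0,0,0],
    [0,0,0],
    [0,0,0],
    [0,0,0],
    [0,0,0],
  ],
  dr=[
    [0,0,-0.9],
    [0,0,-0.9],
    [0,0,-0.9],
    [0,0,-0.9],
    [0,0,-0.9],
    [0,0,-0.9],
    [0,0,-0.9],
    [0,0,-0.9],
    [0,0,-0.9],
    [0,0,-0.9],
    [0,0,-0.9],
    [0,0,-0.9],
    [0,0,-0.9],
    [0,0,-0.9],
    [0,0,-0.9],
    [0,0,-0.9],
    [0,0,-0.9],
  ],
  claw=[0.9,0.9,0.9,0.9,0.9,0.9,0.9,0.9,0.9,0.9,0.9,0.9,0.9,0.9,0.9,0.9,0.9],
)

```text
time: 28.05
ee_pos: [619.0, -204.0, 111.8]
ee_rot: [[-0.233, 0.972, 0.001], [0.972, 0.233, -0.001], [-0.001, 0.0, -1.0]]
wrist_force: [-0.4, 0.5, -0.7]
gripper_width: 0.899
finger_force: 0.0
```

```bash
python3 plan.py 450.5 142.5 -8 13.3
python3 - <<'E'
from h import *
c=capture('scene'); W=cloud(c); hsv=cv2.cvtColor(c['image'],cv2.COLOR_RGB2HSV)
m=(cv2.inRange(hsv,(8,120,60),(16,255,255))>0)&(abs(W[...,0]-619)<60)&(abs(W[...,1]+203)<80)
P=W[m]; print('handle',len(P),np.percentile(P[:,2],90),P[P[:,2]>60].mean(0))
save('pics/m4.png',cv2.resize(c['image'][130:330,100:400],(750,500)))
E
```

```text
t 28.05 pos [ 619.  -204.   111.8] yaw 13.5 w 0.899 f [-0.4  0.5 -0.7] 0.0
rot [0.   0.01 0.03] dp after [12.534 -2.808  3.992] dp before [12.546 -2.771  3.98 ]
handle 254 72.1547629712924 [ 623.36626353 -207.01753432   69.29608359]
```

View pics/m4.png

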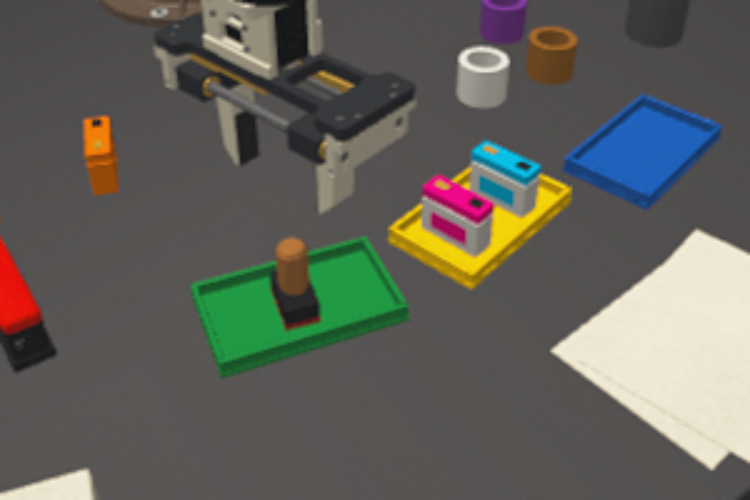

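The crop shows the stamp upright in the green tray at (290,280), with magenta (457,215) and cyan (505,178) upright in yellow. Now the white tape.

Call:
servo_tool(
  dp=[
    [0.6,-0.134,0],
    [0.92,-0.206,0],
    [0.92,-0.206,0],
    [0.92,-0.206,0],
    [0.92,-0.206,0],
    [0.92,-0.206,0],
    [0.92,-0.206,0],
    [0.92,-0.206,0],
    [0.92,-0.206,0],
    [0.92,-0.206,0],
    [0.92,-0.206,0],
    [0.92,-0.206,0],
    [0.92,-0.206,0],
    [0.92,-0.206,0],
    [0,0,0.4],
    [0,0,0.6],
    [0,0,0.5],
    [0,0,0.4],
    [0,0,0.2],
    [0,0,0],
  ],
  dr=[
    [0,0,0],
    [0,0,0],
    [0,0,0],
    [0,0,0],
    [0,0,0],
    [0,0,0],
    [0,0,0],
    [0,0,0],
    [0,0,0],
    [0,0,0],
    [0,0,0],
    [0,0,0],
    [0,0,0],
    [0,0,0],
    [0,0,0],
    [0,0,0],
    [0,0,0],
    [0,0,0],
    [0,0,0],
    [0,0,0],
  ],
  claw=[0.9,0.9,0.9,0.9,0.9,0.9,0.9,0.9,0.9,0.9,0.9,0.9,0.9,0.9,0.9,0.9,0.9,0.9,0.9,0.9],
)

```text
time: 30.1
ee_pos: [449.8, 143.1, 47.2]
ee_rot: [[-0.23, 0.973, -0.001], [0.973, 0.23, -0.0], [-0.0, -0.001, -1.0]]
wrist_force: [0.7, -0.5, 0.3]
gripper_width: 0.899
finger_force: 0.0
```

```bash
python3 plan.py 450.5 142.5 -8 13.3
```

```text
t 30.1 pos [449.8 143.1  47.2] yaw 13.3 w 0.899 f [ 0.7 -0.5  0.3] 0.0
rot [-0.01  0.   -0.01] dp after [-0.026  0.018  1.84 ] dp before [-0.026  0.02   1.84 ]
```

Call:
servo_tool(
  dp=[
    [-0.026,0.02,0.5],
    [0,0,0.6],
    [0,0,0.4],
    [0,0,0.3],
    [0,0,0],
    [0,0,0],
    [0,0,0],
    [0,0,0],
    [0,0,0],
    [0,0,0],
    [0,0,0],
  ],
  dr=[
    [0,0,0],
    [0,0,0],
    [0,0,0],
    [0,0,0],
    [0,0,0],
    [0,0,0],
    [0,0,0],
    [0,0,0],
    [0,0,0],
    [0,0,0],
    [0,0,0],
  ],
  claw=[0.9,0.9,0.9,0.9,0.9,0,0,0,0,0,0],
)

```text
time: 31.2
ee_pos: [451.1, 143.0, -5.9]
ee_rot: [[-0.23, 0.973, 0.001], [0.973, 0.23, 0.0], [-0.0, 0.001, -1.0]]
wrist_force: [-0.7, -0.1, 5.9]
gripper_width: 0.598
finger_force: 20.0
```

Call:
servo_tool(
  dp=[
    [0,0,-0.2],
    [0,0,-0.5],
    [0,0,-0.7],
    [0,0,-0.7],
    [0,0,-0.6],
    [0,0,-0.3],
  ],
  dr=[
    [0,0,0],
    [0,0,0],
    [0,0,0],
    [0,0,0],
    [0,0,0],
    [0,0,0],
  ],
  claw=[0,0,0,0,0,0],
)

```text
time: 31.8
ee_pos: [451.3, 143.2, 85.3]
ee_rot: [[-0.23, 0.973, 0.002], [0.973, 0.23, 0.0], [0.0, 0.002, -1.0]]
wrist_force: [-0.5, -0.7, -1.8]
gripper_width: 0.603
finger_force: 20.0
```

```bash
python3 plan.py 644.5 170 0 13.3
```

```text
t 31.8 pos [451.3 143.2  85.3] yaw 13.3 w 0.603 f [-0.5 -0.7 -1.8] 19.999845125712454
rot [ 0.02 -0.    0.  ] dp after [-0.612  6.473  2.843] dp before [-0.614  6.468  2.854]
```

Call:
servo_tool(
  dp=[
    [-0.04,0.4,0],
    [-0.08,0.8,0],
    [-0.08,0.85,0],
    [-0.08,0.85,0],
    [-0.08,0.85,0],
    [-0.08,0.85,0],
    [-0.08,0.8,0],
    [-0.05,0.6,0],
    [-0.04,0.47,0],
    [0,0,0],
    [0,0,0.4],
    [0,0,0.5],
    [0,0,0.5],
    [0,0,0.3],
    [0,0,0],
  ],
  dr=[
    [0,0,0],
    [0,0,0],
    [0,0,0],
    [0,0,0],
    [0,0,0],
    [0,0,0],
    [0,0,0],
    [0,0,0],
    [0,0,0],
    [0,0,0],
    [0,0,0],
    [0,0,0],
    [0,0,0],
    [0,0,0],
    [0,0,0],
  ],
  claw=[0,0,0,0,0,0,0,0,0,0,0,0,0,0,0],
)

```text
time: 33.3
ee_pos: [642.4, 169.1, 30.5]
ee_rot: [[-0.23, 0.973, -0.003], [0.973, 0.23, -0.001], [-0.0, -0.003, -1.0]]
wrist_force: [0.2, 0.6, 0.3]
gripper_width: 0.599
finger_force: 20.0
```

```bash
python3 plan.py 644.5 169.5 0 13.3
```

```text
t 33.3 pos [642.4 169.1  30.5] yaw 13.3 w 0.599 f [0.2 0.6 0.3] 19.99982785899192
rot [-0.04  0.01  0.  ] dp after [-0.004  0.073  1.017] dp before [-0.003  0.076  1.016]
```

Call:
servo_tool(
  dp=[
    [0,0.03,0.4],
    [0,0.02,0.3],
    [0,0,0.2],
    [0,0,0.11],
    [0,0,0],
    [0,0,0],
    [0,0,0],
    [0,0,0],
    [0,0,0],
    [0,0,0],
    [0,0,-0.4],
    [0,0,-0.7],
    [0,0,-0.9],
    [0,0,-0.9],
    [0,0,-0.6],
  ],
  dr=[
    [0,0,0],
    [0,0,0],
    [0,0,0],
    [0,0,0],
    [0,0,0],
    [0,0,0],
    [0,0,0],
    [0,0,0],
    [0,0,0],
    [0,0,0],
    [0,0,0],
    [0,0,0],
    [0,0,0],
    [0,0,0],
    [0,0,0],
  ],
  claw=[0,0,0,0,0,0,0.8,0.8,0.8,0.8,0.8,0.8,0.8,0.9,0.9],
)

```text
time: 34.8
ee_pos: [646.1, 170.7, 110.6]
ee_rot: [[-0.23, 0.973, 0.003], [0.973, 0.23, 0.001], [0.0, 0.003, -1.0]]
wrist_force: [0.9, -0.0, 0.1]
gripper_width: 0.892
finger_force: 0.0
```

```bash
python3 plan.py 460 238.7 -7 13.3
python3 - <<'E'
from h import *
c=capture('scene'); W=cloud(c)
m=(abs(W[...,0]-644)<45)&(abs(W[...,1]-170)<45)&(W[...,2]>25)&(W[...,2]<65)
P=W[m]; Q=P[P[:,2]>49]; print(len(P),np.percentile(P[:,2],[10,50,90]),cv2.minEnclosingCircle(Q[:,:2].astype(np.float32)))
E
```

```text
t 34.8 pos [646.1 170.7 110.6] yaw 13.3 w 0.892 f [ 0.9 -0.   0.1] 0.0
rot [ 0.03 -0.01  0.  ] dp after [ 3.632 -5.516  3.92 ] dp before [ 3.632 -5.526  3.906]
410 [30.10470666 44.58945959 53.23394043] ((647.4302368164062, 170.19607543945312), 28.794416427612305)
```

White is placed. Now brown.

Call:
servo_tool(
  dp=[
    [0.3,-0.46,0],
    [0.6,-0.9,0],
    [0.6,-0.9,0],
    [0.6,-0.9,0],
    [0.6,-0.9,0],
    [0.5,-0.8,0],
    [0.43,-0.66,0],
    [0,0,0],
    [0,0,0.4],
    [0,0,0.6],
    [0,0,0.5],
    [0,0,0.4],
    [0,0,0.2],
    [0,0,0],
  ],
  dr=[
    [0,0,0],
    [0,0,0],
    [0,0,0],
    [0,0,0],
    [0,0,0],
    [0,0,0],
    [0,0,0],
    [0,0,0],
    [0,0,0],
    [0,0,0],
    [0,0,0],
    [0,0,0],
    [0,0,0],
    [0,0,0],
  ],
  claw=[0.9,0.9,0.9,0.9,0.9,0.9,0.9,0.9,0.9,0.9,0.9,0.9,0.9,0.9],
)

```text
time: 36.25
ee_pos: [459.0, 237.5, 43.4]
ee_rot: [[-0.23, 0.973, -0.001], [0.973, 0.23, -0.001], [-0.0, -0.001, -1.0]]
wrist_force: [0.2, -0.0, 0.5]
gripper_width: 0.9
finger_force: 0.0
```

```bash
python3 plan.py 460 238.7 -7 13.3
```

```text
t 36.25 pos [459.  237.5  43.4] yaw 13.3 w 0.9 f [ 0.2 -0.   0.5] 0.0
rot [-0.02  0.   -0.  ] dp after [0.03  0.041 1.682] dp before [0.031 0.043 1.682]
```

Call:
servo_tool(
  dp=[
    [0.03,0.04,0.5],
    [0,0,0.5],
    [0,0,0.4],
    [0,0,0.28],
    [0,0,0],
    [0,0,0],
    [0,0,0],
    [0,0,0],
    [0,0,0],
    [0,0,0],
    [0,0,0],
  ],
  dr=[
    [0,0,0],
    [0,0,0],
    [0,0,0],
    [0,0,0],
    [0,0,0],
    [0,0,0],
    [0,0,0],
    [0,0,0],
    [0,0,0],
    [0,0,0],
    [0,0,0],
  ],
  claw=[0.9,0.9,0.9,0.9,0.9,0,0,0,0,0,0],
)

```text
time: 37.35
ee_pos: [460.3, 239.2, -5.6]
ee_rot: [[-0.23, 0.973, 0.001], [0.973, 0.23, 0.0], [-0.0, 0.001, -1.0]]
wrist_force: [-1.0, -0.3, 5.8]
gripper_width: 0.597
finger_force: 19.9
```

Call:
servo_tool(
  dp=[
    [0,0,-0.2],
    [0,0,-0.5],
    [0,0,-0.7],
    [0,0,-0.7],
    [0,0,-0.6],
    [0,0,-0.3],
  ],
  dr=[
    [0,0,0],
    [0,0,0],
    [0,0,0],
    [0,0,0],
    [0,0,0],
    [0,0,0],
  ],
  claw=[0,0,0,0,0,0],
)

```text
time: 37.95
ee_pos: [460.5, 239.5, 85.6]
ee_rot: [[-0.23, 0.973, 0.001], [0.973, 0.23, 0.001], [0.0, 0.002, -1.0]]
wrist_force: [0.4, 0.3, -0.7]
gripper_width: 0.595
finger_force: 19.9
```

```bash
python3 plan.py 627.5 241.5 0 13.3
```

```text
t 37.95 pos [460.5 239.5  85.6] yaw 13.3 w 0.595 f [ 0.4  0.3 -0.7] 19.90999862055105
rot [ 0.02 -0.01  0.  ] dp after [-1.216  5.431  2.853] dp before [-1.218  5.427  2.862]
```

Call:
servo_tool(
  dp=[
    [-0.1,0.4,0],
    [-0.18,0.8,0],
    [-0.18,0.8,0],
    [-0.18,0.8,0],
    [-0.18,0.8,0],
    [-0.18,0.8,0],
    [-0.12,0.6,0],
    [-0.1,0.43,0],
    [0,0,0],
    [0,0,0],
    [0,0,0.4],
    [0,0,0.5],
    [0,0,0.5],
    [0,0,0.3],
    [0,0,0],
  ],
  dr=[
    [0,0,0],
    [0,0,0],
    [0,0,0],
    [0,0,0],
    [0,0,0],
    [0,0,0],
    [0,0,0],
    [0,0,0],
    [0,0,0],
    [0,0,0],
    [0,0,0],
    [0,0,0],
    [0,0,0],
    [0,0,0],
    [0,0,0],
  ],
  claw=[0,0,0,0,0,0,0,0,0,0,0,0,0,0,0],
)

```text
time: 39.45
ee_pos: [625.6, 240.3, 30.7]
ee_rot: [[-0.231, 0.973, -0.003], [0.973, 0.231, -0.002], [-0.001, -0.003, -1.0]]
wrist_force: [0.4, -0.6, -0.5]
gripper_width: 0.597
finger_force: 19.9
```

```bash
python3 plan.py 627.5 241.5 0 13.3
```

```text
t 39.45 pos [625.6 240.3  30.7] yaw 13.3 w 0.597 f [ 0.4 -0.6 -0.5] 19.909932963673782
rot [-0.04  0.01  0.01] dp after [0.025 0.069 1.024] dp before [0.025 0.073 1.023]
```

Call:
servo_tool(
  dp=[
    [0,0.02,0.4],
    [0,0.02,0.3],
    [0,0,0.2],
    [0,0,0.11],
    [0,0,0],
    [0,0,0],
    [0,0,0],
    [0,0,0],
    [0,0,0],
    [0,0,0],
    [0,0,-0.4],
    [0,0,-0.7],
    [0,0,-0.9],
    [0,0,-0.9],
    [0,0,-0.9],
    [0,0,-0.9],
    [0,-1,0],
    [0,-1,0],
    [0,-1,0],
    [0,-0.5,0],
  ],
  dr=[
    [0,0,0],
    [0,0,0],
    [0,0,0],
    [0,0,0],
    [0,0,0],
    [0,0,0],
    [0,0,0],
    [0,0,0],
    [0,0,0],
    [0,0,0],
    [0,0,0],
    [0,0,0],
    [0,0,0],
    [0,0,0],
    [0,0,0],
    [0,0,0],
    [0,0,0],
    [0,0,0],
    [0,0,0],
    [0,0,0],
  ],
  claw=[0,0,0,0,0,0,0.8,0.8,0.8,0.8,0.8,0.8,0.8,0.9,0.9,0.9,0.9,0.9,0.9,0.9],
)

```text
time: 41.45
ee_pos: [523.7, 216.8, 144.8]
ee_rot: [[-0.231, 0.973, 0.0], [0.973, 0.231, -0.001], [-0.001, -0.0, -1.0]]
wrist_force: [0.1, -1.2, 1.0]
gripper_width: 0.902
finger_force: 0.0
```

Call:
servo_tool(
  dp=[
    [0,-1,0],
    [0,-0.5,0],
    [0,0,0],
    [0,0,0],
    [0,0,0],
  ],
  dr=[
    [0,0,0],
    [0,0,0],
    [0,0,0],
    [0,0,0],
    [0,0,0],
  ],
  claw=[0.9,0.9,0.9,0.9,0.9],
)

```text
time: 41.95
ee_pos: [483.3, 207.0, 144.2]
ee_rot: [[-0.23, 0.973, 0.001], [0.973, 0.23, 0.001], [0.0, 0.001, -1.0]]
wrist_force: [-0.2, -0.5, 0.3]
gripper_width: 0.902
finger_force: 0.0
```

Run:
```python
from h import *
c=capture('scene'); W=cloud(c)
for n,x,y,z in(('white',644,170,49),('brown',627,241,49),('cyan',612,31,50),('mag',630,-40,50),('stamp',620,-204,64)):
    m=(np.hypot(W[...,0]-x,W[...,1]-y)<36)&(W[...,2]>z)&(W[...,2]<80)
    Q=W[m]; print(n,len(Q),np.percentile(Q[:,2],[10,50,90]).round(1),np.round(cv2.minEnclosingCircle(Q[:,:2].astype(np.float32))[0],1))
save('pics/f.png',cv2.resize(c['image'][80:330,60:435],(750,500)))
```

```text
white 159 [50.1 52.4 54. ] [646.1 168.9]
brown 140 [50.1 52.5 53.9] [629.5 240.9]
cyan 198 [52.  54.9 56.2] [613.   32.5]
mag 229 [52.2 54.8 56.4] [629.1 -40.2]
stamp 106 [66.2 70.9 72.7] [ 621.  -204.9]
```

View pics/f.png

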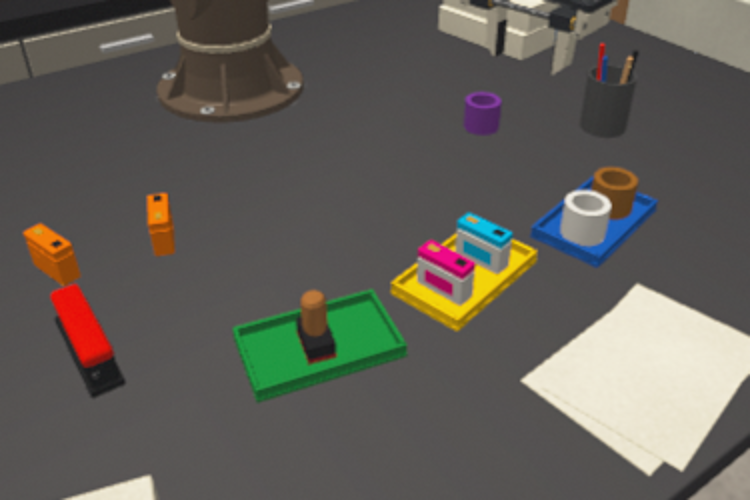

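The crop shows all five items upright on their tray floors: white (586,217), brown (615,193), cyan (484,240), magenta (445,270) and stamp (314,325). Their tops are at the expected heights, the stapler and pen cup are untouched, and the arm is clear.

```bash
python3 -c "
from rig import *
print(hand_in())"
```

```text
the job is handed in; nothing more can be done
None
```

I handed the job in at about 42 s of the 122 s allowed: both tapes are in the blue tray, both cartridges in the yellow and the stamp in the green, all upright on the tray floors in the last picture, with the stapler and pen cup not touched; the hand-in gave no verdict.

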